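Dial the code on the laser shutter box and slide its bolt

ROBOT

A 6-joint arm with a two-finger parallel gripper is mounted at the origin on the work surface. World frame = base frame: x ahead of the robot, y to its left, z up, the work surface at z = 0. Lengths are in m, angles in degrees, forces in N, time in s.
With the tool pointing down it reaches from about 0.4 to 0.825 m from the base axis. Payload 7 kg.
Tool frame: the origin (TCP) lies between the finger pads; the fingertips stand 19 mm ahead of it and the grasp point (between the pads) is the TCP (r.tip_extent is the distance from the TCP to the fingertips, in m); z points along the fingers, y is the direction in which the jaws open and shut (so a half turn about z gives the same grasp; the last joint's range is limited). The gripper opens to 88 mm and grips with 3 to 60 N. Pads are 19 mm wide; open, the fingers measure 130 mm over their backs; the gripper's body (78 mm by 193 mm) begins 47 mm behind the grasp point.
Start: joints at [92.653, 20.546, 0.682, 0, -70.136, -16.507], TCP at [0.162, 0.655, 0.246] pointing down, gripper open.
Joint ranges: [-176.03, 176.03], [-82.01, 121.73], [-58.28, 71.71], [-173.87, 95.51], [-174.79, -0.11], [-173.66, 173.66]. Speed limits (degrees/s): [136.94, 136.94, 172.46, 180, 180, 180].

INTERFACE

Orientations are given as [roll, pitch, yaw] about the fixed x, y, z axes, in that order (R = Rz(yaw) Ry(pitch) Rx(roll)).
In Python, from plant import r, capture, workorder, spotter gives the robot as it stands.
- The arm moves only by the tool step_arm, never from a script. Its argument "motion" is a list of rows, each a list of 5 numbers: the finger opening in m, from 0 to 0.0876, then the shift along the tool's x, y, z in m, then the turn about the tool's z in rad. In form: [[grip, dx, dy, dz, roll], ...]. A call has 1 to 5 rows; each row is the pose to reach, as a shift and turn from the pose commanded when the call began, along the tool's axes at that moment; what a row does not reach only later rows make up. A row lasts 1/8 s, in which the tool goes at most 62.5 mm and 10.7 degrees, less where a joint would pass 70% of its speed; a pose out of reach is approached as far as the arm can. A call with a gripper value outside its range is refused whole. The fingers move at their own pace and stop on an object; "newtons" is the grip in N (left out, the last holds). Time passes only in rows, so rows that repeat a pose let the fingers close. It gives the time, the measured TCP pose, the force and the opening at its end, in the units of the state.
- r.get_state(): the state, without advancing time (a new reading comes with each control period).
- capture(name): name is "scene" or "top"; returns a dict with "image" (400x640x3 uint8, red, green, blue), "z_map" (400x640 float32, m along the optical axis (not along the pixel's ray), 0 where there is no reading), "fx", "fy", "cx", "cy" (pixels), "pose" (4x4, takes a point from camera to world coordinates). Camera axes: x right, y down, z forward; pixel columns grow to the right and rows downward; lengths in m; the calibration is good to about 2 mm. A picture is of the moment at which its call begins.
- workorder.close_job(): hands the job in, once; it reports no verdict.
Trained networks look in the newest picture that a camera, given by its name, has taken for a name from the list of things; names that differ only in an ending like _2 or _b are one class to them, and where a whole thing is asked for, a point or a joint stands for the part that bears it (a point fixed in the world has none). Each returns a list of dicts, best first, with "p" (0 to 1); they miss things now and then, are a little off and sometimes report something else, mostly with a low value. They report only what shows in the picture. A call takes as long as a camera call.
- spotter.regions_of(camera, label): "mask" (400x640 bool, what is visible of it).
- spotter.tip_of(camera, label): "location" ([x, y, z] in m, in world coordinates, good to about 4 mm: a listed point, or the origin of a listed thing).
The state is a dict: "time_s": time; "joints": joint angles; "qd": joint speeds; "joint_torque": joint torques, N m; "tcp_pos": TCP position; "eef_rot": TCP orientation; "contact_force": force on the tool from outside, world axes, zero at the start; "moment": the same for the moment, N m; "gripper_width": finger opening in m.
Only numpy, scipy, OpenCV 4.12 (cv2) and the standard library are available. Lean on these libraries where they do the work, as an engineer would, in place of code of your own. Each camera call takes 0.05 s, during which the arm holds its last target.

TASK

Unlock the shutter box on the optical table: roll its three numbered wheels, one at a time and with a light press, until they read 4 - 7 - 2 from left to right (as read from the side with the red bolt) on the yellow index line, then slide the red bolt fully to the left. Never bear down hard on a wheel or force the bolt, leave the lens mount, driver and jar where they are, and let go at the end.

Things in the scene. Friction and masses are not known exactly. Their poses are not given: they have to be found in the camera images.
- lockbox: Fixed grey box on the table, 150 (x) by 200 (y) by 70 mm high; origin at the centre of its underside, z up. The code is read from its -x side (robot's side, give or take its yaw); +y is the reader's left. On the line x = +25 mm three black rubber wheels with white digits stand 16 mm out of its flat top; on the line x = -45 mm is the red bolt.
- wheel_1_top (a point): Highest point of the left wheel (box frame x = +25, y = +46, z = 86 mm). Each wheel is 56 mm across, 20 mm wide, on a level axle along the box's y at 58 mm height, 26 mm clear of the next. No click stops: a friction brake (0.12 N m, 4.3 N at the tread) holds it. Roll it by pressing on its top and dragging along the box's x.
- wheel_2_top (a point): Highest point of the middle wheel (box frame x = +25, y = 0, z = 86 mm), same make. A press of about 7 to 13 N rolls a wheel; with less the finger slips, and more than 20 N on a wheel is too hard. Each wheel sits on a stiff sprung cradle that gives 1 mm for 12 N and bottoms after 2 mm.
- wheel_3_top (a point): Highest point of the right wheel (box frame x = +25, y = -46, z = 86 mm), same make.
- wheel_1 (a joint): Angle of the left wheel, rad: digit k is on top, at the index line, at k x 0.628 (0 shows 0, 5.65 shows 9; end stops just beyond both). It grows when the top of the wheel is dragged towards the box's +x (away from the reader): 28 mm of tread is 1 rad. Wanted: 4, that is 2.513.
- wheel_2 (a joint): Angle of the middle wheel, same scale and sense. Wanted: 7, that is 4.398.
- wheel_3 (a joint): Angle of the right wheel, same scale and sense. Wanted: 2, that is 1.257.
- bolt (a joint): Travel of the red bolt, m: 0 locked, 0.030 fully open, towards the box's +y (the reader's left). It slides with about 2 N of friction; pins inside stop it after 3 to 5 mm while any wheel is more than about 0.18 rad off its code digit, and lock the wheels once it is open. Over 40 N on it is too much.
- bolt_top (a point): Centre of the top of the bolt's red grip, 103 mm above the table; it moves with the bolt (locked: x = -45, y = -15 mm in the box's frame). The grip is a block 16 (x) by 14 (y) by 28 mm high standing on a foot 18 by 26 mm and 7 mm high.
- lens_mount_mid (a point): Bystander: black lens ring 48 mm across on a post with a round 52 mm foot, 118 mm high, loose on the table near the box's left; point on its axis 60 mm up.
- driver_grip (a point): Bystander: orange-handled screwdriver, 170 mm long, lying loose on the table to the right of the box; point in the middle of its handle.
- optic_jar_mid (a point): Bystander: amber jar with a black cap, 48 mm across and 50 mm high, loose on the table behind the box; its centre.

How it is judged (in metres and radians):
On the way:
1. all three wheels show the code while the bolt is still locked (value of joint wheel_1 between 2.293 and 2.733 rad and value of joint wheel_2 between 4.178 and 4.618 rad and value of joint wheel_3 between 1.037 and 1.477 rad and value of joint bolt below 0.008 m), for 0.2 s.
At the end, for the whole second after the job is handed in: The wheels read 4, 7 and 2 (each within 0.22 rad of its digit) and the bolt is at its open end (26 mm or more of its 30 mm), with nothing touched (value of joint wheel_1 between 2.293 and 2.733 rad and value of joint wheel_2 between 4.178 and 4.618 rad and value of joint wheel_3 between 1.037 and 1.477 rad and value of joint bolt above 0.026 m).
It fails at once if a wheel is pressed with more than 20 N (contact force between any of wheel_1, wheel_2, wheel_3 and the fingers above 20 N).
It fails at once if the box or its bolt is pushed with more than 40 N (contact force between lockbox and anything else above 40 N).
It fails at once if two wheels are touched at once (contact force between each of wheel_1, wheel_2 and the fingers above 1 N or contact force between each of wheel_2, wheel_3 and the fingers above 1 N).
It fails at once if a bystander is shifted by more than 20 mm (distance of any of lens_mount_mid, driver_grip, optic_jar_mid from where it was at the start of the episode above 0.02 m).
It also fails if it takes over 72 s, if anything falls off the work surface, if the arm or the gripper's body presses on something with over 40 N, if the wrist force passes 120 N, or if a joint passes its speed limit or range.

## Working session

There is one attempt and no reset: what is moved stays moved. The work goes in short steps, Python scripts to look and compute and a tool call to move; the robot and the scene stay as the last step left them, time stands still between calls to the robot, and variables do not carry over. Pictures are saved under pics/ and viewed, and the job is handed in when it is done.

Besides the shell and the picture viewer there is one more tool, called as name(argument=value, ...) on one line, values as JSON. step_arm: Moves the arm, as the interface text tells. Its arguments: {"type":"object","properties":{"motion":{"type":"array","items":{"type":"array","items":{"type":"number"}}},"newtons":{"type":"number"}},"required":["motion"]}

```bash
mkdir -p pics; ls; python3 - <<'E'
from plant import r, capture, workorder, spotter
import cv2, numpy as np
print(r.get_state())
for n in ("scene","top"):
    c=capture(n); cv2.imwrite(f"pics/{n}0.png",c["image"][:,:,::-1])
    print(n,c["fx"],c["cx"],c["cy"],c["pose"].round(3).tolist())
    for l in ("lockbox","wheel_1_top","bolt_top","lens_mount_mid","driver_grip","optic_jar_mid"):
        print(l,[(round(d["p"],2),np.round(d["location"],3).tolist()) for d in spotter.tip_of(n,l)])
E
```

```text
pics
{'time_s': 0.0, 'joints': array([ 9.26536442e+01,  2.05909562e+01,  6.33855080e-01, -2.05132279e-02,
       -7.01361045e+01, -1.65070420e+01]), 'qd': array([-0.00506916, -0.09123886,  0.09242068, -0.13808499,  0.00234555,
       -0.09824603]), 'joint_torque': array([ 8.90422180e-04, -5.82717454e+01,  2.93053311e+01,  6.99704066e+00,
        7.08638050e-03, -1.61672356e-04]), 'tcp_pos': array([0.16153099, 0.65491254, 0.24462745]), 'eef_rot': array([ 1.79905156e+02, -7.99644548e-03, -1.38603769e+01]), 'contact_force': array([ 0.74862354, -0.05732432, -0.34514274]), 'moment': array([-0.00355847, -0.01159309,  0.01209044]), 'gripper_width': 0.08733562662287182}
scene 378.77511111187994 322.550310085134 200.61847966734817 [[-0.46, 0.714, -0.528, 1.015], [0.888, 0.367, -0.278, 0.23], [-0.005, -0.596, -0.803, 0.731], [0.0, 0.0, 0.0, 1.0]]
lockbox [(0.78, [0.587, 0.042, -0.001])]
wheel_1_top [(0.95, [0.617, 0.084, 0.087])]
bolt_top [(0.69, [0.54, 0.032, 0.105])]
lens_mount_mid [(0.69, [0.616, 0.205, 0.058])]
driver_grip [(0.58, [0.571, -0.149, 0.018])]
optic_jar_mid [(0.57, [0.739, -0.019, 0.027])]
top 371.377456921843 322.49807168816193 196.96493458781026 [[0.011, -0.984, 0.176, 0.489], [-0.999, -0.02, -0.046, 0.033], [0.049, -0.175, -0.983, 0.749], [0.0, 0.0, 0.0, 1.0]]
lockbox [(0.72, [0.586, 0.038, 0.004]), (0.56, [0.742, -0.018, 0.024])]
wheel_1_top [(0.78, [0.617, 0.087, 0.087])]
bolt_top [(0.48, [0.542, 0.031, 0.108])]
lens_mount_mid [(0.65, [0.616, 0.206, 0.057])]
driver_grip [(0.97, [0.568, -0.153, 0.012])]
optic_jar_mid [(0.58, [0.74, -0.022, 0.024])]
```

View pics/scene0.png

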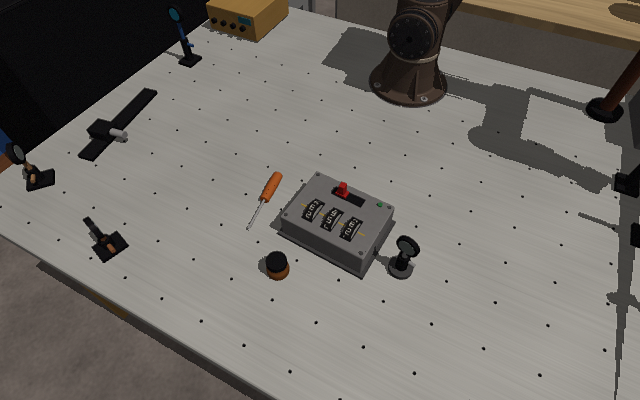

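View pics/top0.png

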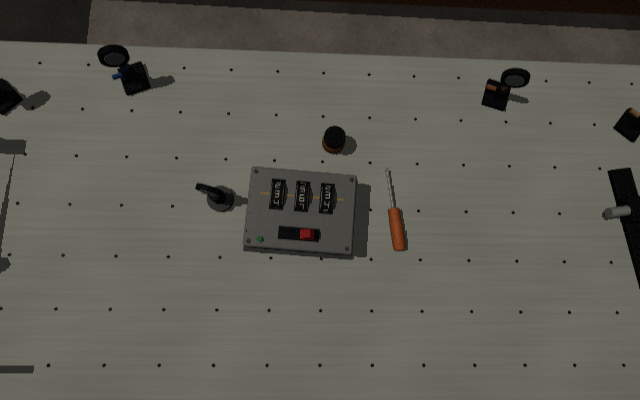

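The scene shows the box at about (335,222) px, with the wheels at (312,208), (332,218) and (351,229). In the top view the wheels are at (278,194), (303,196) and (328,198), and the bolt is at (306,234). Next I'll measure the box pose from its top plane and zoom in on the digits.

```bash
cat > h.py <<'E'
from plant import r, capture, workorder, spotter
import cv2, numpy as np
def cloud(c):
    z=c["z_map"]; v,u=np.mgrid[:400,:640]
    P=np.stack([(u-c["cx"])/c["fx"]*z,(v-c["cy"])/c["fy"]*z,z,np.ones_like(z)],-1)
    return (P@c["pose"].T)[...,:3]
def project(c,p):
    q=np.linalg.inv(c["pose"])@np.append(p,1); return np.array([c["fx"]*q[0]/q[2]+c["cx"],c["fy"]*q[1]/q[2]+c["cy"]])
E
python3 - <<'E'
from h import *
for n in ("scene","top"):
    c=capture(n); W=cloud(c)
    m=(abs(W[...,2]-.07)<.008)&(c["z_map"]>0)&(abs(W[...,0]-.587)<.15)&(abs(W[...,1]-.04)<.15)
    k,l,s,ce=cv2.connectedComponentsWithStats(m.astype(np.uint8)); i=1+np.argmax(s[1:,4])
    P=W[l==i]; print(n,len(P),P[:,2].mean())
    print(cv2.minAreaRect(P[:,:2].astype(np.float32)*1000))
    for lab in ("wheel_1_top","wheel_2_top","wheel_3_top","bolt_top"):
        R=spotter.regions_of(n,lab)
        for d in R[:4]:
            q=W[d["mask"]&(c["z_map"]>0)]
            print(lab,round(d["p"],2),d["mask"].sum(),q.mean(0).round(3),q.max(0).round(3),q.min(0).round(3))
    im=c["image"][:,:,::-1]
    if n=="scene": cr=im[170:275,270:400]
    else: cr=im[160:260,240:365]
    cv2.imwrite(f"pics/{n}_z.png",cv2.resize(cr,None,fx=6,fy=5.7,interpolation=cv2.INTER_CUBIC))
E
```

```text
scene 4919 0.06963287718436603
((590.50146484375, 42.398475646972656), (199.97366333007812, 150.2151336669922), 86.15267944335938)
wheel_1_top 0.76 7390 [0.611 0.053 0.059] [0.679 0.153 0.105] [ 0.463 -0.09  -0.001]
wheel_2_top 0.7 7502 [0.611 0.053 0.059] [0.679 0.154 0.105] [ 0.468 -0.087 -0.003]
wheel_2_top 0.7 554 [ 0.746 -0.016  0.039] [0.765 0.002 0.053] [ 0.72  -0.042  0.004]
wheel_3_top 0.86 7598 [0.611 0.052 0.058] [0.679 0.154 0.105] [ 0.46  -0.092 -0.004]
bolt_top 0.59 164 [0.545 0.031 0.086] [0.554 0.043 0.105] [ 0.456  0.    -0.001]
top 7813 0.06941931567071019
((588.2317504882812, 41.240013122558594), (200.08099365234375, 150.17276000976562), 86.12893676757812)
wheel_1_top 0.69 9172 [0.582 0.042 0.067] [0.686 0.155 0.104] [ 0.5   -0.072 -0.003]
wheel_2_top 0.62 9189 [0.582 0.042 0.067] [0.678 0.154 0.104] [ 0.5   -0.07  -0.002]
wheel_3_top 0.67 9107 [0.582 0.042 0.068] [0.68  0.155 0.104] [ 0.5   -0.07  -0.003]
bolt_top 0.68 143 [0.541 0.029 0.09 ] [0.551 0.041 0.104] [0.533 0.018 0.072]
```

View pics/scene_z.png

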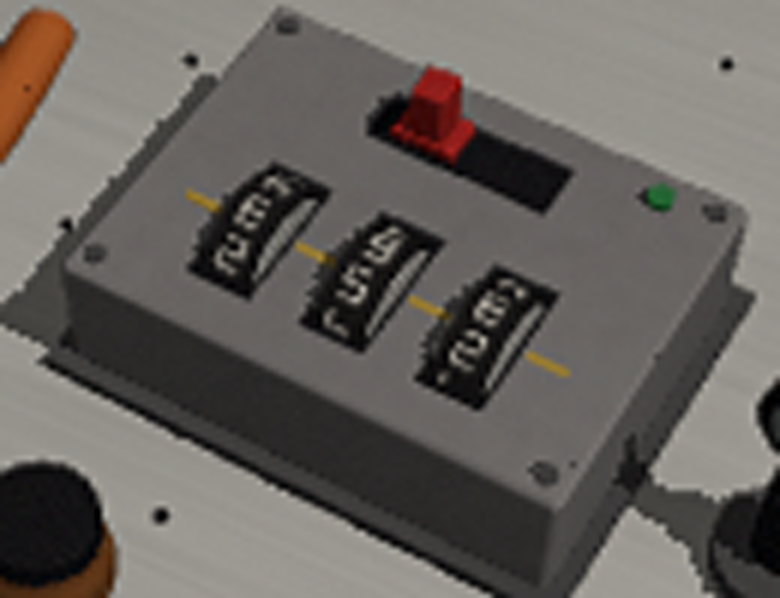

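View pics/top_z.png

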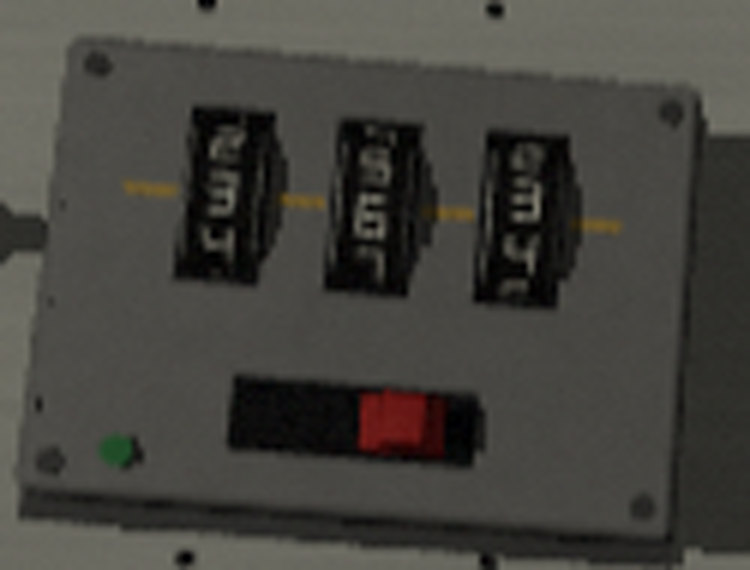

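```bash
cat >> h.py <<'E'
YAW=np.radians(-3.87); B=np.array([.5885,.0418])
def w2(p,B=B): # box->world
    c,s=np.cos(YAW),np.sin(YAW); return np.array([B[0]+c*p[0]-s*p[1],B[1]+s*p[0]+c*p[1],p[2]])
BC={"scene":np.array([.5902,.0422]),"top":np.array([.5882,.0412])}
def unroll(c,cam,yw):
    ph=np.linspace(-1.0,1.0,201); ys=np.linspace(.012,-.012,49)
    M=np.array([[project(c,w2([.025-.028*np.sin(a),yw+y,.058+.028*np.cos(a)],BC[cam])) for y in ys] for a in ph],np.float32)
    return cv2.remap(c["image"][:,:,::-1].copy(),M[...,0],M[...,1],cv2.INTER_CUBIC)
def sheet(name):
    rows=[]
    for cam in ("top","scene"):
        c=capture(cam); T=[]
        for yw in (.046,0,-.046):
            t=cv2.resize(unroll(c,cam,yw),None,fx=2.4,fy=1.8,interpolation=cv2.INTER_CUBIC)
            t=cv2.convertScaleAbs(t,alpha=1.6)
            cv2.line(t,(0,180),(8,180),(0,255,255),1); cv2.line(t,(108,180),(117,180),(0,255,255),1)
            for f in (-.628,.628): cv2.line(t,(0,int(180+180*f)),(5,int(180+180*f)),(255,255,0),1)
            T+= [t,np.full((t.shape[0],12,3),90,np.uint8)]
        rows+=[np.hstack(T)]
    cv2.imwrite(f"pics/{name}.png",np.hstack(rows))
E
python3 -c "
from h import *
sheet('u0')"
```

```text
(no output)
```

View pics/u0.png

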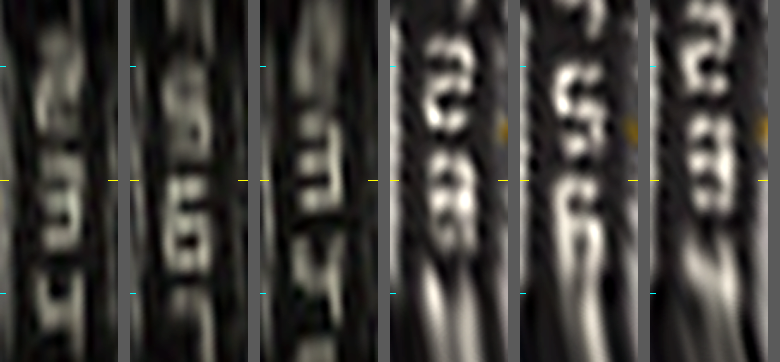

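The unrolled wheels read as follows:

| Wheel | Reading | Angle (rad) | Drag needed |
|---|---|---|---|
| 1 | 3, lying 0.12 below the line | about 1.77 | about +21 mm |
| 2 | 6, lying 0.25 below the line | about 3.53 | about +24 mm |
| 3 | 3, lying 0.09 above the line | about 1.97 | about −20 mm |

I'll use closed fingers with the jaw axis along the box's y.

```bash
cat >> h.py <<'E'
def shift(boxp):  # tcp target in box coords (m) -> tool shift & roll
    s=r.get_state(); from scipy.spatial.transform import Rotation as Ro
    R=Ro.from_euler("xyz",s["eef_rot"],degrees=True).as_matrix()
    d=R.T@(w2(boxp)-s["tcp_pos"])
    return d.round(4), round(float(np.radians(s["eef_rot"][2])-YAW),4)
def st():
    s=r.get_state(); d=s["tcp_pos"]-np.append(B,0); c,si=np.cos(YAW),np.sin(YAW)
    print("t",round(s["time_s"],2),"box tcp mm",np.round([1e3*(c*d[0]+si*d[1]),1e3*(-si*d[0]+c*d[1]),1e3*d[2]],1),"rot",s["eef_rot"].round(2),"F",s["contact_force"].round(2),"grip",round(s["gripper_width"],4))
E
python3 -c "
from h import *
st(); print(shift([.0145,.046,.150]))"
```

```text
t 1.3 box tcp mm [-467.3  583.3  245.6] rot [-180.      0.    -13.85] F [-0.02  0.1   0.29] grip 0.0878
(array([0.5677, 0.4457, 0.0955]), -0.1742)
```

step_arm(motion=[[0,0.03,0.0235,0,-0.04],[0,0.0765,0.06,0,-0.08],[0,0.123,0.0965,0,-0.12],[0,0.17,0.133,0,-0.174],[0,0.215,0.169,0,-0.174]], newtons=10)

```text
time_s: 1.92
tcp_pos: [0.3308, 0.4382, 0.2459]
eef_rot: [-180.0, -0.0, -3.8]
contact_force: [1.1, 0.8, 0.4]
gripper_width: 0.0431
```

```bash
python3 -c "
from h import *
st(); print(shift([.0145,.046,.150]))"
```

```text
t 1.93 box tcp mm [-283.8  378.1  245.9] rot [-1.7997e+02 -1.0000e-02 -3.8200e+00] F [1.09 0.79 0.44] grip 0.0431
(array([0.298 , 0.3324, 0.0957]), 0.0008)
```

step_arm(motion=[[0,0.04,0.044,0,0],[0,0.08,0.088,0,0],[0,0.12,0.132,0.01,0],[0,0.16,0.177,0.02,0],[0,0.2,0.222,0.04,0]])

```text
time_s: 2.55
tcp_pos: [0.5154, 0.2042, 0.2066]
eef_rot: [-179.9, -0.1, -3.9]
contact_force: [1.1, 1.0, -0.3]
gripper_width: 0.0007
```

```bash
python3 -c "
from h import *
st(); print(shift([.0145,.046,.120]))"
```

```text
t 2.55 box tcp mm [-83.9 157.1 206.6] rot [-1.799e+02 -1.200e-01 -3.860e+00] F [ 1.06  1.03 -0.28] grip 0.0007
(array([0.0982, 0.1112, 0.0866]), 0.0002)
```

step_arm(motion=[[0,0.035,0.04,0.02,0],[0,0.07,0.08,0.04,0],[0,0.097,0.11,0.06,0],[0,0.097,0.11,0.07,0],[0,0.097,0.11,0.07,0]])

```text
time_s: 3.18
tcp_pos: [0.6026, 0.0888, 0.135]
eef_rot: [180.0, 0.1, -3.9]
contact_force: [-0.5, 0.7, -0.0]
gripper_width: 0.0006
```

```bash
python3 -c "
from h import *
c=capture('scene');cv2.imwrite('pics/s1.png',cv2.resize(c['image'][130:290,230:450,::-1],None,fx=3.5,fy=3.5,interpolation=cv2.INTER_CUBIC))
st(); print(shift([.0145,.046,.107]))"
```

```text
t 3.23 box tcp mm [ 11.2  48.5 135.9] rot [ 1.7999e+02  2.0000e-02 -3.8700e+00] F [ 0.68 -0.46 -0.14] grip 0.0002
(array([0.0033, 0.0025, 0.0289]), 0.0001)
```

View pics/s1.png

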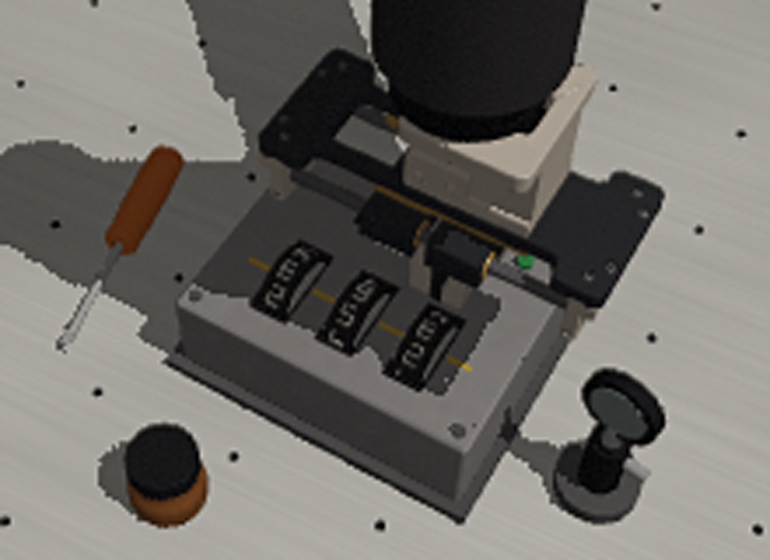

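step_arm(motion=[[0,0.0033,0.0025,0.014,0],[0,0.0033,0.0025,0.022,0],[0,0.0033,0.0025,0.027,0],[0,0.0033,0.0025,0.028,0],[0,0.0033,0.0025,0.028,0]])

```text
time_s: 3.85
tcp_pos: [0.6064, 0.0865, 0.108]
eef_rot: [-180.0, -0.0, -3.9]
contact_force: [-0.4, -0.1, -0.1]
gripper_width: 0.0001
```

```bash
python3 -c "
from h import *
st()"
```

```text
t 3.85 box tcp mm [ 14.9  45.8 108. ] rot [-1.80e+02 -1.00e-02 -3.87e+00] F [-0.4  -0.05 -0.11] grip 0.0001
```

step_arm(motion=[[0,0,0,0.0006,0],[0,0,0,0.0012,0],[0,0,0,0.0016,0],[0,0,0,0.002,0],[0,0,0,0.002,0]])

```text
time_s: 4.47
tcp_pos: [0.6063, 0.0864, 0.1058]
eef_rot: [180.0, 0.0, -3.9]
contact_force: [0.2, 0.1, -0.9]
gripper_width: 0.0002
```

step_arm(motion=[[0,0,0,0.0003,0],[0,0,0,0.0006,0],[0,0,0,0.0009,0],[0,0,0,0.001,0],[0,0,0,0.001,0]])

```text
time_s: 5.1
tcp_pos: [0.6064, 0.0864, 0.105]
eef_rot: [-180.0, -0.0, -3.9]
contact_force: [-1.7, -1.2, 2.2]
gripper_width: 0.0
```

step_arm(motion=[[0,0,0,0.0002,0],[0,0,0,0.0004,0],[0,0,0,0.0004,0],[0,0,0,0.0004,0]])

```text
time_s: 5.6
tcp_pos: [0.6064, 0.0864, 0.1047]
eef_rot: [-180.0, -0.0, -3.9]
contact_force: [-1.9, 0.1, 5.2]
gripper_width: 0.0005
```

```bash
python3 -c "
from h import *
st()
for i in range(4): capture('top'); st()"
```

```text
t 5.6 box tcp mm [ 14.9  45.7 104.7] rot [-1.80e+02 -2.00e-02 -3.88e+00] F [-1.87  0.1   5.19] grip 0.0005
t 5.65 box tcp mm [ 14.9  45.7 104.7] rot [-1.80e+02 -2.00e-02 -3.88e+00] F [-1.71  0.06  5.61] grip 0.0005
t 5.7 box tcp mm [ 14.9  45.7 104.7] rot [-1.80e+02 -1.00e-02 -3.88e+00] F [-2.4  -0.08  5.02] grip 0.0004
t 5.75 box tcp mm [ 14.8  45.7 104.7] rot [-1.80e+02 -1.00e-02 -3.88e+00] F [-0.93 -0.77  5.16] grip 0.0003
t 5.8 box tcp mm [ 14.9  45.7 104.7] rot [-1.80e+02 -2.00e-02 -3.88e+00] F [-1.57  0.08  5.79] grip 0.0007
```

step_arm(motion=[[0,0.0002,0,0.0003,0],[0,0.001,0,0.0005,0],[0,0.002,0,0.0005,0],[0,0.0035,0,0.0005,0],[0,0.005,0,0.0005,0]])

```text
time_s: 6.42
tcp_pos: [0.6109, 0.0861, 0.1044]
eef_rot: [180.0, 0.0, -3.9]
contact_force: [-3.8, 0.4, 9.1]
gripper_width: 0.0005
```

```bash
python3 -c "
from h import *
st()
sheet('u1')"
```

```text
t 6.42 box tcp mm [ 19.4  45.7 104.4] rot [ 1.7999e+02  3.0000e-02 -3.8700e+00] F [-3.82  0.42  9.08] grip 0.0005
```

View pics/u1.png

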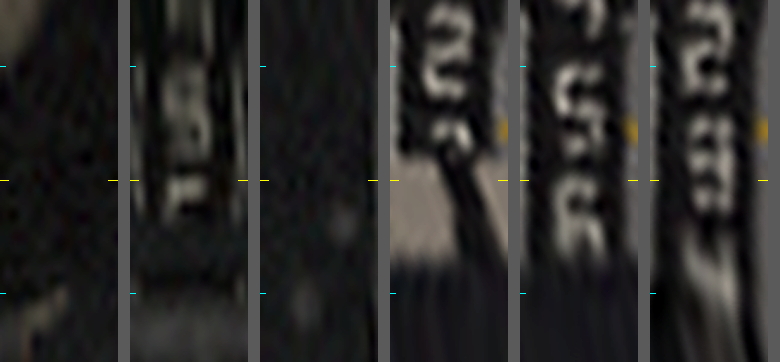

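Wheel 1 is rolling: in the scene strip the "2" rose about 28 px (0.16 rad) for a 4.5 mm drag, and the press is 9 N. I'll continue the stroke.

step_arm(motion=[[0,0.002,0,0,0],[0,0.004,0,0,0],[0,0.006,0,0,0],[0,0.0075,0,0,0],[0,0.009,0,0,0]])

```text
time_s: 7.15
tcp_pos: [0.6199, 0.0855, 0.1044]
eef_rot: [180.0, 0.0, -3.9]
contact_force: [-4.5, -0.6, 9.0]
gripper_width: 0.0004
```

step_arm(motion=[[0,0.0015,0,0,0],[0,0.003,0,0,0],[0,0.0045,0,0,0],[0,0.006,0,0,0],[0,0.0075,0,0,0]])

```text
time_s: 7.78
tcp_pos: [0.6274, 0.085, 0.1043]
eef_rot: [180.0, 0.0, -3.9]
contact_force: [-3.8, 0.8, 6.6]
gripper_width: 0.0005
```

```bash
python3 -c "
from h import *
st()
sheet('u2')"
```

```text
t 7.78 box tcp mm [ 35.9  45.7 104.3] rot [ 1.80e+02  3.00e-02 -3.88e+00] F [-3.81  0.81  6.62] grip 0.0005
```

View pics/u2.png

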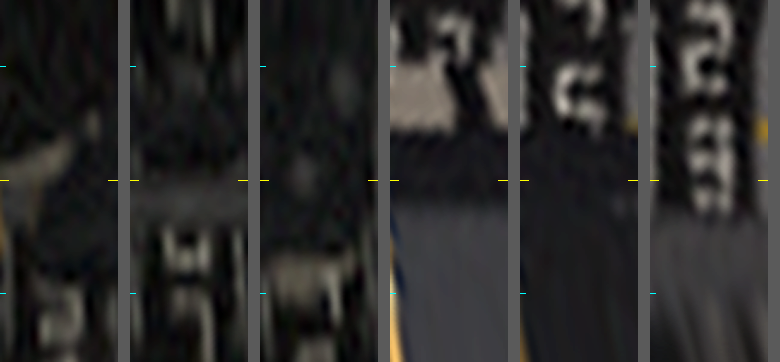

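step_arm(motion=[[0,0,0,-0.008,0],[0,0,0,-0.025,0],[0,-0.012,0.023,-0.028,0],[0,-0.0231,0.0457,-0.028,0],[0,-0.0231,0.0457,-0.015,0]])

```text
time_s: 8.5
tcp_pos: [0.6007, 0.0389, 0.1199]
eef_rot: [-180.0, -0.1, -4.0]
contact_force: [-0.3, 0.0, -0.5]
gripper_width: 0.0004
```

```bash
python3 -c "
from h import *
st()
sheet('u3')"
```

```text
t 8.5 box tcp mm [ 12.4  -2.  119.9] rot [-1.7996e+02 -8.0000e-02 -3.9900e+00] F [-0.28  0.01 -0.5 ] grip 0.0004
```

View pics/u3.png

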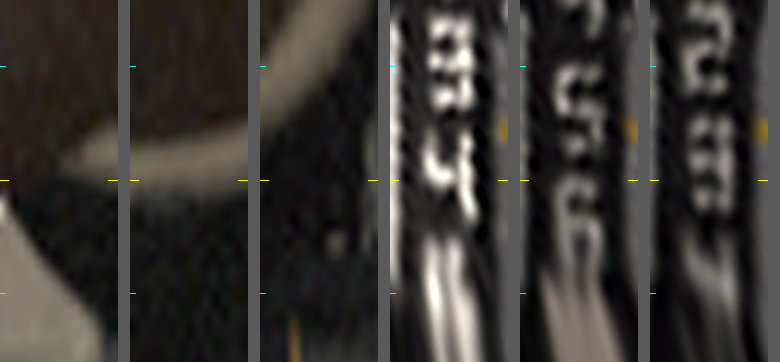

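In the scene strip wheel 1 now has the "4" on the index mark, at y of about 175 against 180. On to wheel 2.

step_arm(motion=[[0,0,0,0.006,0],[0,0,0,0.011,0],[0,0,0,0.012,0],[0,0,0,0.012,0]])

```text
time_s: 9.1
tcp_pos: [0.6017, 0.0411, 0.1068]
eef_rot: [180.0, 0.0, -3.9]
contact_force: [-0.2, 0.1, -0.1]
gripper_width: 0.0009
```

```bash
python3 -c "
from h import *
st()"
```

```text
t 9.1 box tcp mm [ 13.2   0.2 106.8] rot [ 1.7999e+02  1.0000e-02 -3.8700e+00] F [-0.18  0.06 -0.1 ] grip 0.0009
```

step_arm(motion=[[0,0,0,0.001,0],[0,0,0,0.0015,0],[0,0,0,0.0019,0],[0,0,0,0.0022,0],[0,0,0,0.0022,0]])

```text
time_s: 9.72
tcp_pos: [0.6017, 0.0409, 0.105]
eef_rot: [-180.0, -0.0, -3.9]
contact_force: [-0.3, -0.6, 2.0]
gripper_width: 0.0002
```

step_arm(motion=[[0,0,0,0.0003,0],[0,0,0,0.0006,0],[0,0.001,0,0.0008,0],[0,0.0025,0,0.0008,0],[0,0.0045,0,0.0008,0]])

```text
time_s: 10.35
tcp_pos: [0.6056, 0.0406, 0.1044]
eef_rot: [180.0, 0.0, -3.9]
contact_force: [-4.7, 1.0, 8.0]
gripper_width: 0.0004
```

step_arm(motion=[[0,0.002,0,0,0],[0,0.004,0,0,0],[0,0.006,0,0,0],[0,0.008,0,0,0],[0,0.01,0,0,0]])

```text
time_s: 10.98
tcp_pos: [0.6157, 0.04, 0.1045]
eef_rot: [180.0, 0.0, -3.9]
contact_force: [-5.0, 1.8, 8.5]
gripper_width: 0.0006
```

step_arm(motion=[[0,0.002,0,0,0],[0,0.004,0,0,0],[0,0.006,0,0.0001,0],[0,0.0085,0,0.0002,0],[0,0.0105,0,0.0003,0]])

```text
time_s: 11.6
tcp_pos: [0.6263, 0.0392, 0.1041]
eef_rot: [180.0, 0.0, -3.9]
contact_force: [-2.8, 0.5, 6.3]
gripper_width: 0.0002
```

step_arm(motion=[[0,0,0,-0.008,0],[0,0,0,-0.025,0],[0,-0.003,0.023,-0.028,0],[0,-0.0053,0.0457,-0.028,0],[0,-0.0053,0.0457,-0.015,0]])

```text
time_s: 12.22
tcp_pos: [0.618, -0.0082, 0.1192]
eef_rot: [-180.0, -0.1, -4.0]
contact_force: [1.0, 0.6, -0.1]
gripper_width: 0.0
```

```bash
python3 -c "
from h import *
st()
sheet('u4')"
```

```text
t 12.22 box tcp mm [ 32.8 -47.9 119.2] rot [-1.7997e+02 -8.0000e-02 -4.0200e+00] F [ 0.98  0.58 -0.15] grip 0.0
```

View pics/u4.png

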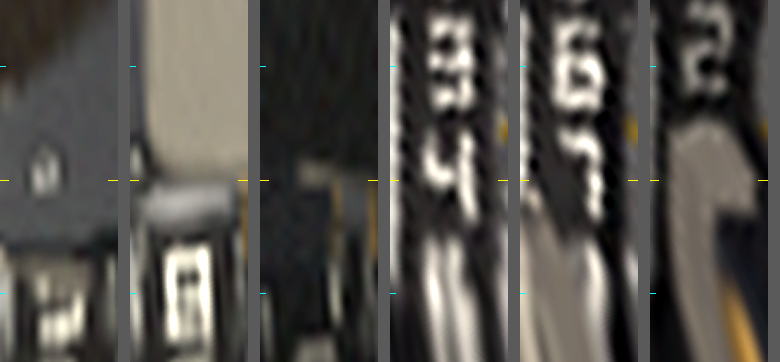

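Wheel 2 shows the "7" at y of about 173, which is on the index. Wheel 3 needs about 20 mm towards −x.

step_arm(motion=[[0,0.001,0,0.006,0],[0,0.002,0,0.011,0],[0,0.002,0,0.012,0],[0,0.002,0,0.012,0]])

```text
time_s: 12.82
tcp_pos: [0.6202, -0.0059, 0.1065]
eef_rot: [180.0, 0.0, -3.9]
contact_force: [-0.0, -0.4, 0.5]
gripper_width: 0.0002
```

```bash
python3 -c "
from h import *
st()"
```

```text
t 12.82 box tcp mm [ 34.9 -45.5 106.5] rot [ 1.7999e+02  1.0000e-02 -3.8600e+00] F [-0.02 -0.39  0.46] grip 0.0002
```

step_arm(motion=[[0,0,0,0.0008,0],[0,0,0,0.0013,0],[0,0,0,0.0017,0],[0,0,0,0.0021,0],[0,0,0,0.0021,0]])

```text
time_s: 13.45
tcp_pos: [0.6203, -0.0061, 0.1049]
eef_rot: [-180.0, -0.0, -3.9]
contact_force: [-1.7, 0.3, 3.7]
gripper_width: 0.0002
```

step_arm(motion=[[0,0,0,0.0003,0],[0,0,0,0.0005,0],[0,-0.001,0,0.0006,0],[0,-0.0025,0,0.0006,0],[0,-0.0045,0,0.0006,0]])

```text
time_s: 14.08
tcp_pos: [0.6171, -0.0056, 0.1048]
eef_rot: [-180.0, -0.2, -3.9]
contact_force: [4.5, -0.3, 6.3]
gripper_width: 0.0005
```

step_arm(motion=[[0,-0.002,0,0,0],[0,-0.004,0,0,0],[0,-0.006,0,0,0],[0,-0.008,0,0,0],[0,-0.01,0,0,0]])

```text
time_s: 14.7
tcp_pos: [0.607, -0.0049, 0.1047]
eef_rot: [-180.0, -0.2, -3.9]
contact_force: [4.3, -0.7, 5.5]
gripper_width: 0.0006
```

step_arm(motion=[[0,0,0,0.0003,0],[0,-0.0015,0,0.0003,0],[0,-0.003,0,0.0003,0],[0,-0.0045,0,0.0003,0],[0,-0.0057,0,0.0003,0]])

```text
time_s: 15.32
tcp_pos: [0.6015, -0.0045, 0.1046]
eef_rot: [-180.0, -0.2, -3.9]
contact_force: [4.4, 0.1, 5.9]
gripper_width: 0.0007
```

step_arm(motion=[[0,0,0,-0.008,0],[0,0,0,-0.03,0],[0,-0.03,0,-0.06,0],[0,-0.07,0,-0.07,0],[0,-0.12,0,-0.07,0]])

```text
time_s: 15.95
tcp_pos: [0.4787, 0.0032, 0.1737]
eef_rot: [180.0, 0.1, -3.9]
contact_force: [-0.4, 1.1, 0.1]
gripper_width: 0.0004
```

```bash
python3 -c "
from h import *
st()
sheet('u5')"
```

```text
t 15.95 box tcp mm [-107.   -45.9  173.7] rot [ 1.80e+02  7.00e-02 -3.93e+00] F [-0.41  1.09  0.05] grip 0.0004
```

View pics/u5.png

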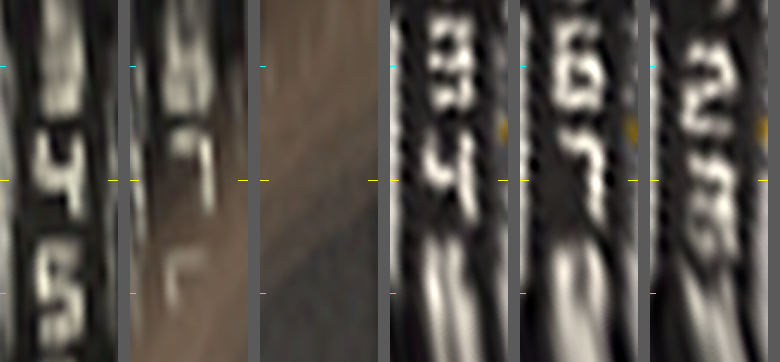

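Wheel 1 shows "4" and wheel 2 shows "7", both about 6 px (0.03 rad) from centre in both cameras. Wheel 3 slipped under its 6 N press: the "2" is at y=88, so it reads about 1.76 rad. It needs about −14 mm more with a firmer press.

step_arm(motion=[[0,0.045,0,0,0],[0,0.095,0,0.01,0],[0,0.135,0,0.03,0],[0,0.1395,0,0.055,0],[0,0.1395,0,0.066,0]])

```text
time_s: 16.68
tcp_pos: [0.6178, -0.0066, 0.105]
eef_rot: [179.9, 0.3, -3.9]
contact_force: [-1.3, 0.3, 3.1]
gripper_width: 0.0005
```

step_arm(motion=[[0,0,0,0,0],[0,0,0,0,0]])

```text
time_s: 16.92
tcp_pos: [0.6194, -0.0059, 0.1087]
eef_rot: [-180.0, -0.1, -3.9]
contact_force: [0.2, -0.7, 0.3]
gripper_width: 0.0004
```

```bash
python3 -c "
from h import *
st()"
```

```text
t 16.93 box tcp mm [ 34.  -45.5 108.7] rot [-1.7998e+02 -5.0000e-02 -3.8600e+00] F [ 0.18 -0.73  0.29] grip 0.0004
```

step_arm(motion=[[0,-0.001,0,0.0015,0],[0,-0.002,0,0.0028,0],[0,-0.002,0,0.0036,0],[0,-0.002,0,0.004,0],[0,-0.002,0,0.004,0]])

```text
time_s: 17.55
tcp_pos: [0.6176, -0.0059, 0.1046]
eef_rot: [-180.0, -0.0, -3.9]
contact_force: [-2.9, 1.3, 7.3]
gripper_width: 0.0006
```

step_arm(motion=[[0,0,0,0.0003,0],[0,0,0,0.0006,0],[0,0,0,0.0006,0]])

```text
time_s: 17.92
tcp_pos: [0.6176, -0.0059, 0.1043]
eef_rot: [-180.0, -0.0, -3.9]
contact_force: [-3.7, 1.0, 9.8]
gripper_width: 0.0004
```

step_arm(motion=[[0,-0.0005,0,0.0001,0],[0,-0.0015,0,0.0003,0],[0,-0.0025,0,0.0004,0],[0,-0.0035,0,0.0004,0],[0,-0.005,0,0.0004,0]])

```text
time_s: 18.55
tcp_pos: [0.6154, -0.0055, 0.1047]
eef_rot: [-180.0, -0.3, -3.8]
contact_force: [3.8, -0.7, 7.2]
gripper_width: 0.0005
```

step_arm(motion=[[0,0,0,0.0003,0],[0,-0.001,0,0.0003,0],[0,-0.002,0,0.0003,0],[0,-0.003,0,0.0003,0],[0,-0.004,0,0.0003,0]])

```text
time_s: 19.18
tcp_pos: [0.6116, -0.0053, 0.1046]
eef_rot: [-180.0, -0.4, -3.8]
contact_force: [3.8, -2.2, 7.1]
gripper_width: 0.0006
```

```bash
python3 -c "
from h import *
st()
sheet('u6')"
```

```text
t 19.18 box tcp mm [ 26.2 -45.4 104.6] rot [-179.97   -0.37   -3.82] F [ 3.78 -2.19  7.13] grip 0.0006
```

View pics/u6.png

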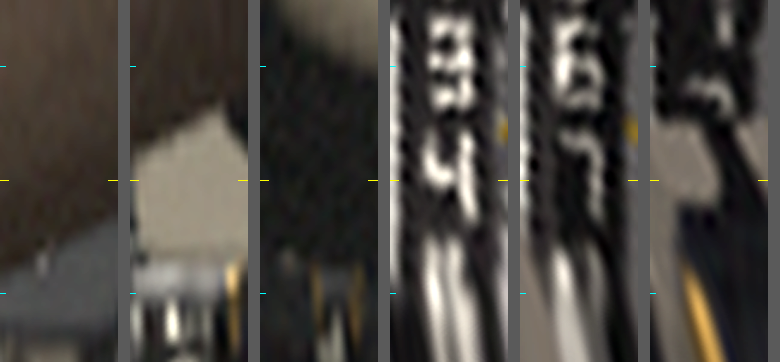

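The "2" on wheel 3 has moved down about 33 px (0.18 rad) over the last 6 mm, so it's rolling now. About 9 mm remains.

step_arm(motion=[[0,-0.001,0,0.0002,0],[0,-0.003,0,0.0002,0],[0,-0.005,0,0.0002,0],[0,-0.007,0,0.0002,0],[0,-0.0093,0,0.0002,0]])

```text
time_s: 19.9
tcp_pos: [0.6024, -0.0047, 0.1045]
eef_rot: [-180.0, -0.4, -3.8]
contact_force: [4.4, -1.6, 6.9]
gripper_width: 0.0005
```

step_arm(motion=[[0,0,0,-0.008,0],[0,0,0,-0.03,0],[0,-0.03,0,-0.06,0],[0,-0.09,0,-0.07,0],[0,-0.14,0,-0.07,0]])

```text
time_s: 20.52
tcp_pos: [0.4578, 0.0047, 0.1727]
eef_rot: [-180.0, -0.0, -3.9]
contact_force: [0.1, 0.9, 0.1]
gripper_width: 0.0004
```

```bash
python3 -c "
from h import *
st()
sheet('u7')"
```

```text
t 20.52 box tcp mm [-127.9  -45.9  172.7] rot [-1.7997e+02 -1.0000e-02 -3.9100e+00] F [0.06 0.94 0.1 ] grip 0.0004
```

View pics/u7.png

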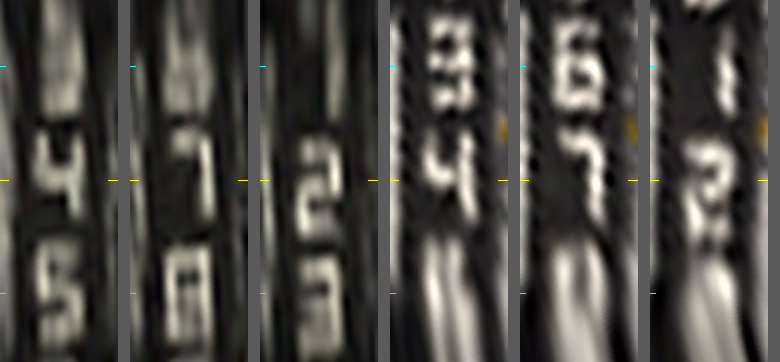

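All three wheels read 4, 7 and 2, and both cameras agree within about 0.05 rad. For the bolt, I'll lower the closed fingers to its right and push towards +y.

step_arm(motion=[[0,0.035,0.006,0,0],[0,0.07,0.006,0.01,0],[0,0.083,0.006,0.03,0],[0,0.083,0.006,0.05,0],[0,0.083,0.006,0.06,0]])

```text
time_s: 21.25
tcp_pos: [0.5412, -0.0071, 0.1108]
eef_rot: [180.0, 0.1, -3.9]
contact_force: [-0.3, -0.1, 1.3]
gripper_width: 0.0007
```

step_arm(motion=[[0,0,0,0.005,0],[0,0,0,0.01,0],[0,0,0,0.01,0]])

```text
time_s: 21.62
tcp_pos: [0.5419, -0.0068, 0.1024]
eef_rot: [-180.0, -0.0, -3.9]
contact_force: [-0.7, 0.1, 0.2]
gripper_width: 0.0009
```

```bash
python3 -c "
from h import *
c=capture('scene');cv2.imwrite('pics/s2.png',cv2.resize(c['image'][130:290,230:450,::-1],None,fx=3.5,fy=3.5,interpolation=cv2.INTER_CUBIC))
st()"
```

```text
t 21.68 box tcp mm [-43.  -51.6 102.6] rot [-1.7999e+02 -3.0000e-02 -3.8700e+00] F [-0.46  0.47 -0.75] grip 0.0005
```

View pics/s2.png

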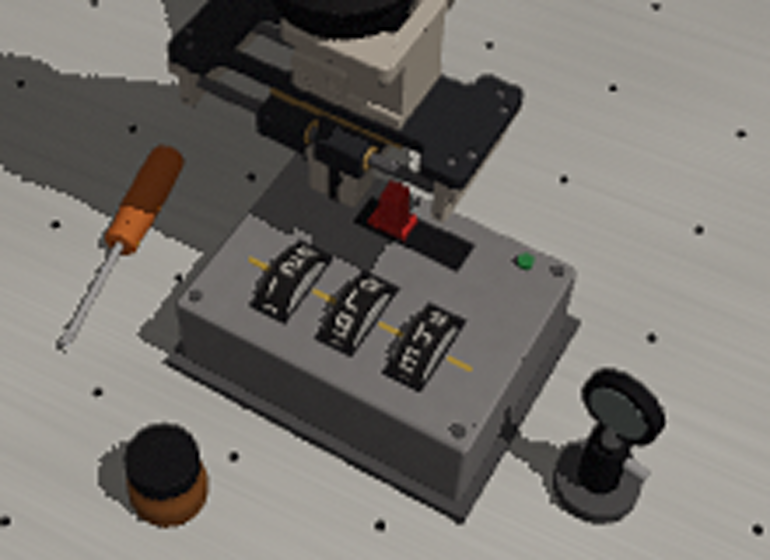

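The fingers are on the bolt's right, at about (340,185) px, with the red grip at (398,205) and a clear path between them. Pushing left.

step_arm(motion=[[0,-0.001,-0.003,0,0],[0,-0.002,-0.006,0,0],[0,-0.002,-0.009,0,0],[0,-0.002,-0.012,0,0],[0,-0.002,-0.015,0,0]])

```text
time_s: 22.3
tcp_pos: [0.541, 0.0083, 0.1022]
eef_rot: [180.0, 0.0, -3.9]
contact_force: [0.2, -2.3, 0.9]
gripper_width: 0.0005
```

step_arm(motion=[[0,0,-0.002,0,0],[0,0,-0.004,0,0],[0,0,-0.006,0,0],[0,0,-0.008,0,0],[0,0,-0.01,0,0]])

```text
time_s: 22.92
tcp_pos: [0.5417, 0.0184, 0.1022]
eef_rot: [180.0, -0.0, -3.9]
contact_force: [-0.2, -2.5, -0.7]
gripper_width: 0.0007
```

step_arm(motion=[[0,0,-0.0015,0,0],[0,0,-0.003,0,0],[0,0,-0.0045,0,0],[0,0,-0.006,0,0],[0,0,-0.0075,0,0]])

```text
time_s: 23.55
tcp_pos: [0.5422, 0.0258, 0.1022]
eef_rot: [180.0, -0.0, -3.9]
contact_force: [-0.3, -2.5, 1.3]
gripper_width: 0.0006
```

step_arm(motion=[[0,0,-0.0015,0,0],[0,0,-0.003,0,0],[0,0,-0.0045,0,0],[0,0,-0.006,0,0],[0,0,-0.0075,0,0]])

```text
time_s: 24.18
tcp_pos: [0.5426, 0.0333, 0.1021]
eef_rot: [180.0, 0.0, -3.9]
contact_force: [-0.6, -2.2, 0.8]
gripper_width: 0.0004
```

```bash
python3 -c "
from h import *
c=capture('scene');cv2.imwrite('pics/s3.png',cv2.resize(c['image'][130:290,230:450,::-1],None,fx=3.5,fy=3.5,interpolation=cv2.INTER_CUBIC))
st()
print([(d['p'],d['location']) for d in spotter.tip_of('scene','bolt_top')], w2([-.045,-.015,.103]), w2([-.045,.015,.103]))"
```

```text
t 24.23 box tcp mm [-45.2 -11.5 102.1] rot [180.     0.    -3.88] F [ 0.6  -1.1   1.48] grip 0.0006
[(0.45, [0.5433, 0.0583, 0.1059])] [0.54259022 0.02987138 0.103     ] [0.544615   0.05980298 0.103     ]
```

View pics/s3.png

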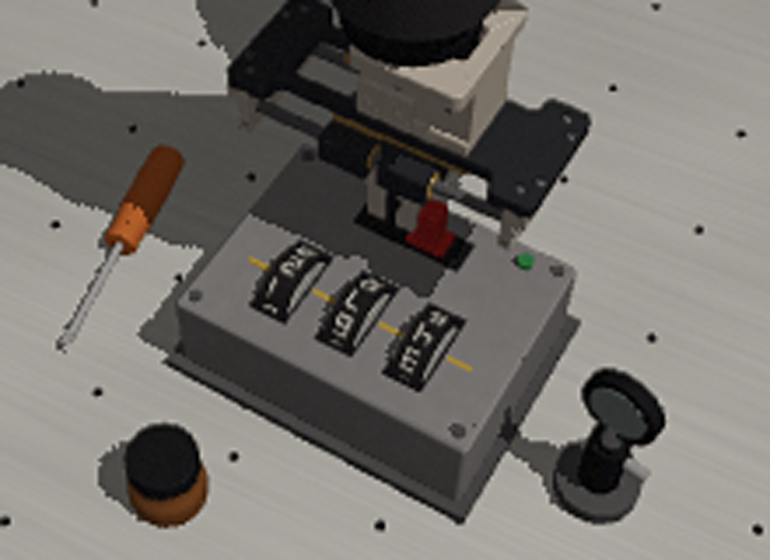

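The bolt is now at (433,228) px and the detector puts its travel at about 28 mm. I'll push gently until it reaches the end stop.

step_arm(motion=[[0,0,-0.0005,0,0],[0,0,-0.001,0,0],[0,0,-0.0015,0,0],[0,0,-0.002,0,0]])

```text
time_s: 24.78
tcp_pos: [0.5428, 0.0352, 0.1021]
eef_rot: [-180.0, 0.0, -3.9]
contact_force: [0.3, -1.6, 0.9]
gripper_width: 0.0004
```

step_arm(motion=[[0,0,-0.0005,0,0],[0,0,-0.001,0,0],[0,0,-0.0015,0,0]])

```text
time_s: 25.15
tcp_pos: [0.5429, 0.0366, 0.1022]
eef_rot: [180.0, 0.0, -3.9]
contact_force: [0.3, -3.8, 1.1]
gripper_width: 0.0005
```

step_arm(motion=[[0,0,-0.0005,0,0],[0,0,-0.001,0,0],[0,0,-0.001,0,0]])

```text
time_s: 25.52
tcp_pos: [0.5428, 0.0368, 0.1022]
eef_rot: [179.9, 0.0, -3.9]
contact_force: [0.8, -7.4, 0.8]
gripper_width: 0.0003
```

The bolt is at its end stop: the TCP has stopped moving and the force rose to 7 N. I'll back off, lift and check.

step_arm(motion=[[0,0,0.004,0,0],[0,0,0.01,0,0],[0,0,0.012,-0.03,0],[0,0,0.012,-0.08,0],[0,-0.04,0.012,-0.11,0]])

```text
time_s: 26.15
tcp_pos: [0.5042, 0.0288, 0.2141]
eef_rot: [-180.0, -0.1, -3.9]
contact_force: [-1.1, 0.6, 0.5]
gripper_width: 0.0006
```

step_arm(motion=[[0,-0.04,0,0,0],[0,-0.07,0,0,0],[0,-0.07,0,0,0],[0,-0.07,0,0,0]])

```text
time_s: 26.65
tcp_pos: [0.433, 0.0334, 0.2126]
eef_rot: [-180.0, -0.1, -3.9]
contact_force: [0.8, 0.3, -0.5]
gripper_width: 0.0006
```

```bash
python3 -c "
from h import *
sheet('u8'); st()
for n in ('scene','top'):
    c=capture(n); W=cloud(c); im=c['image'].astype(int)
    m=(im[...,0]>2.2*im[...,1])&(im[...,0]>70)&(W[...,2]>.098)&(W[...,2]<.108)
    d=W[m].mean(0)[:2]-BC[n]; cs,s=np.cos(YAW),np.sin(YAW); print(n,m.sum(),'bolt box y',1e3*(-s*d[0]+cs*d[1]))
    for l in ('bolt_top','lens_mount_mid','driver_grip','optic_jar_mid'): print(l,[(round(d['p'],2),np.round(d['location'],3).tolist()) for d in spotter.tip_of(n,l)][:1])
    cv2.imwrite(f'pics/{n}_e.png',cv2.resize(c['image'][130:290,230:450,::-1],None,fx=3.5,fy=3.5))
"
```

```text
t 26.75 box tcp mm [-154.5  -19.   212.1] rot [180.    0.   -3.9] F [0.27 0.54 0.52] grip 0.0004
scene 39 bolt box y 15.77327960346929
bolt_top [(0.47, [0.541, 0.063, 0.104])]
lens_mount_mid [(0.9, [0.614, 0.201, 0.053])]
driver_grip [(0.61, [0.569, -0.146, 0.018])]
optic_jar_mid [(0.94, [0.741, -0.023, 0.026])]
top 66 bolt box y 15.431251277750757
bolt_top [(0.48, [0.543, 0.062, 0.103])]
lens_mount_mid [(0.89, [0.616, 0.209, 0.06])]
driver_grip [(0.74, [0.572, -0.152, 0.012])]
optic_jar_mid [(0.81, [0.742, -0.023, 0.022])]
```

View pics/u8.png

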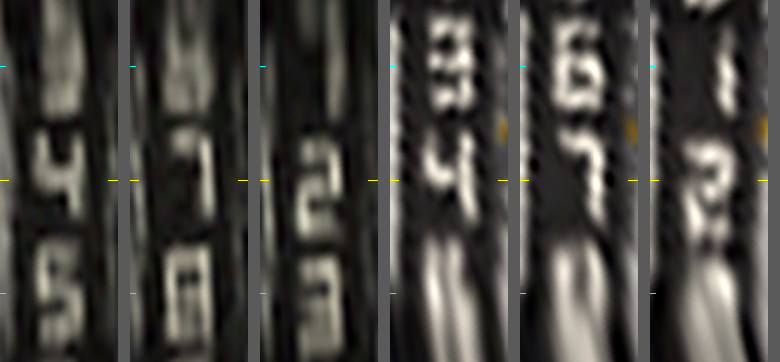

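View pics/scene_e.png

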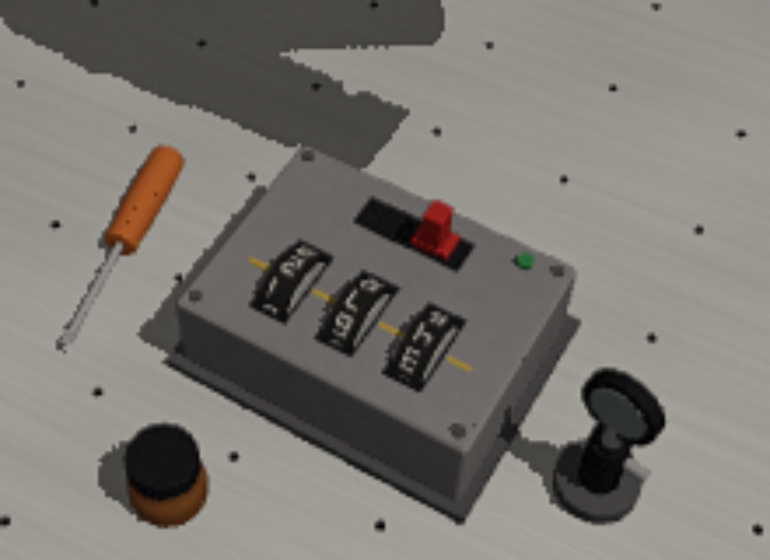

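The bolt's red grip is at its left end, at (438,228) px, with box y of about +15 mm, so it has travelled about 30 mm. The wheels still read 4-7-2, the bystanders haven't moved, and the arm is clear, so I'll hand the job in.

```bash
python3 -c "
from h import *
print(workorder.close_job()); st()"
```

```text
the job is handed in; nothing more can be done
None
the job is handed in; nothing more can be done
```

The box is unlocked: I rolled the wheels to 4 - 7 - 2, slid the red bolt to its left end stop, moved the arm clear and handed the job in at about 27 s. The hand-in gave no verdict.

**Last checks**
- **Wheels:** both cameras show each digit within about 0.05 rad of the index line, against the allowed 0.22.
- **Bolt:** the grip measures +15.8 mm (scene camera) and +15.4 mm (top camera) in the box's y. That is about 30 mm of travel, and the finger stopped moving with the push at about 7 N.
- **Forces:** the highest press I read on a wheel was about 10 N. These are readings between moves, so short peaks could have been missed.
- **Bystanders:** the detector puts the lens mount, driver and jar within about 7 mm of where they started. That is close to its own error, and they look unmoved in the picture.

**What went wrong**
- **Slip:** wheel 3 slipped on its first stroke, when the press was only about 6 N. I gave it a second, firmer stroke.
- **Overshoot:** on the quick approach for that second stroke, the arm dipped below its target and touched wheel 3 early at about 3 N, with no harm.

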